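# Release and push out the grinder's filter slide with the pin tool

## Robot

A 6-joint arm with a two-finger parallel gripper is mounted at the origin on the work surface. World frame = base frame: x ahead of the robot, y to its left, z up, the work surface at z = 0. Lengths are in m, angles in rad, forces in N, time in s.
With the tool pointing down it reaches from about 0.275 to 0.875 m from the base axis. Payload 12.5 kg.
Tool frame: the origin (TCP) lies on the centre line of the jaws, within the pads' length; the fingertips stand r.finger_overhang ahead of it and the grasp point (between the pads) lies 3 mm ahead of it (r.finger_overhang is the distance from the TCP to the fingertips, in m); z points along the fingers, y is the direction in which the jaws open and shut (so a half turn about z gives the same grasp; the last joint's range is limited). The gripper opens to 85 mm and grips with 20 to 120 N. Pads are 22 mm wide; open, the fingers measure 114 mm over their backs; the gripper's body (76 mm by 85 mm) begins 54 mm behind the grasp point. The pads swing forward as they close: fully open they stand 13 mm farther back than shut.
Start: joints at [1.035, 0.351, 1.652, -0, 1.139, -0.085], TCP at [0.24, 0.495, 0.253] pointing down, gripper open.
Joint ranges: [-2.75, 2.75], [-0.79, 2.1], [0.01, 2.65], [-1.57, 4.71], [0.07, 3.14], [-2.87, 2.87]. Speed limits (rad/s): [2.22, 2.22, 2.79, 3.14, 3.14, 3.14].

## Interface

Orientations are given as a unit quaternion [x, y, z, w].
In Python, from cell import r, optics gives the robot as it stands. The module is installed in compiled form; this text tells all that it offers. Calls block until the motion is done:
- r.move_to(position, orientation): joint-space move of the TCP to a pose.
- r.move_linear(position, rot=None, vel=0.15): straight line of the TCP; rot=None keeps the orientation; vel is the mean speed in m/s.
- r.set_joints(angles): joint-space move.
- r.set_gripper(opening, squeeze=None): opening from 0.0 (shut) to 1.0 (fully open); squeeze is the grip in N (None keeps the last); returns when the fingers have stopped.
- r.sleep(seconds).
- r.inverse_kinematics(position, orientation): joint angles nearest the present ones, or None.
- optics.get_image(name): name is "scene" or "top" or "wrist"; returns a dict with "pixels" (384x512x3 uint8, red, green, blue), "depth" (384x512 float32, m along the optical axis (not along the pixel's ray), 0 where there is no reading), "fx", "fy", "cx", "cy" (pixels), "D" ([k1, k2, p1, p2, k3] as OpenCV has them; the pictures are not rectified), "camera_from_world" (4x4, takes a point from world to camera coordinates); the wrist camera has in their place "mount" (4x4, takes a point from camera to tool coordinates, whose origin is the TCP and whose axes are the flange's). Camera axes: x right, y down, z forward; pixel columns grow to the right and rows downward; lengths in m; the calibration is good to about 2 mm. A picture is of the moment at which its call begins: read the wrist's pose just before it.
A pose or a line that the arm cannot do raises r.PlanningError and nothing moves.
- r.hand_in(): hands the job in, once; it reports no verdict.
Readings, each from a call of its own:
- r.current_t(): time.
- r.current_q(): joint angles.
- r.current_qvel(): joint speeds.
- r.current_effort(): joint torques, N m.
- r.current_tool_pos(): TCP position.
- r.current_ee_rot(): TCP orientation.
- r.current_contact_force(): force on the tool from outside, world axes, zero at the start.
- r.current_torque(): the same for the moment, N m.
- r.current_opening(): opening from 0.0 (shut) to 1.0 (fully open).
Only numpy, scipy, OpenCV 4.12 (cv2) and the standard library are available. Lean on these libraries where they do the work, as an engineer would, in place of code of your own. Each camera call takes 0.05 s, during which the arm holds its last target.

## Task

The grinder's chaff filter needs cleaning: take the blue-handled pin from its wooden stand, press the red button down in its recess with the pin, and keep it down while you push the black filter slide all the way out of the grinder, away from its tower. Work gently (never more than about 2 kg of push on the slide, and touch the slide only with the pin), then put the pin back upright in its stand, seated, and let go. Leave the slide out, and do not disturb the carafe, funnel, lid and cups.

Things in the scene. Friction and masses are not known exactly. Their poses are not given: they have to be found in the camera images.
- grinder: Compact steel grinder, fixed. Origin on the counter right under the recess with the slide home; z up. Low plinth: x -55 to 55 mm, y -70 to 240 mm, 70 mm high. On it the tower, 104 x 104 mm, from y = 133 to 237 mm, with toggle switch and hopper, 347 mm high in all. The filter slide comes out along the grinder's -y, away from the tower
- filter_slide (a joint): How far the slide is out, m: 0 home, 0.060 at its end stop. It slides level along the grinder's -y against 2 to 3 N of friction and stays where it is left. The button's latch blocks it 2 mm from home and again at two more catches 20 mm apart: keep the button down until the slide is 55 mm out, past the last catch
- recess (a point): Centre of the recess's mouth, level with the slide's flat top, 72 mm above the counter; moves with the slide; axes as the grinder's. A square hole, 16 mm wide, framed in white, in the black slide (60 mm wide, from y = -78 to 55 mm about the hole at home). The pin, moved along -y in it, pushes on its wall
- release_pin: Loose pin tool, 80 g, standing upright in its stand. Origin at the centre of the underside of its collar, z up along the tool to the handle end. Collar: steel disc 26 mm across, z from 0 to 5 mm. Handle: blue, square, 16 x 16 mm with flats across its x and y axes, z from 5 to 65 mm. Steel pin 7 mm thick from z = 0 down to the tip at z = -45 mm
- pin_tip (a point): End of the steel pin, 45 mm below the collar's underside; axes are the pin tool's
- stand: Wooden block 60 x 60 x 50 mm fixed to the counter, origin at the centre of its underside, with a vertical 13 mm hole through its middle. The pin tool's collar rests on its top
- stand_hole (a point): Centre of the mouth of the stand's hole, at the block's top, 50 mm above the counter
- carafe: Bystander: empty glass carafe, 112 mm across, 135 mm high, origin under its centre
- funnel: Bystander: stainless dosing funnel, 68 mm across, 45 mm high, origin under its centre
- lid: Bystander: orange silicone lid, a disc 80 mm across, 18 mm high with its knob, origin under its centre
- cups: Bystander: stack of yellow plastic cups, 75 mm across, 126 mm high, origin under its centre
- recess_home (a point): Where the mouth of the recess is with the slide home (fixed on the grinder). The red button fills the recess's bottom, 6 to 16 mm below the mouth: different every time, constant in an episode, not measured, to be found by feel. Sprung: 3 N to start, then 1 N more per mm; 3.5 mm of press (6.5 N) frees the slide; hard bottom at 5.5 mm (8.5 N)
Not all that is in view belongs to the job. There is more than one size of the stand; the job needs the smallest.

How it is judged:
On the way, in this order (a step that is already met when the one before it is completed fails the run):
1. the held pin presses the button in the recess, the slide still home (horizontal distance between pin_tip and recess below 0.01 m and z of pin_tip in the frame of recess below -0.008 m and contact force between the fingers and release_pin above 1 N and value of joint filter_slide below 0.006 m and contact force between release_pin and filter_slide above 2 N), for 0.05 s.
2. the slide is pushed out with the held pin still down in the recess (value of joint filter_slide above 0.045 m and horizontal distance between pin_tip and recess below 0.012 m and z of pin_tip in the frame of recess below -0.007 m and contact force between the fingers and release_pin above 1 N), for 0.02 s.
At the end, for the whole second after the job is handed in: The filter slide is out by more than 50 mm of its 60 mm; the pin tool stands released and at rest in the stand's hole, its collar within 4 mm of the stand's top, within 6 mm of the hole's axis and tilted less than 0.10 rad (value of joint filter_slide above 0.05 m and horizontal distance between release_pin and stand_hole below 0.006 m and z of release_pin in the frame of stand_hole below 0.004 m and angle between release_pin's own z axis and vertical below 0.1 rad and linear speed of release_pin below 0.02 m/s); the robot touches nothing.
It fails at once if the pin pushes on the slide or its button with more than 20 N (contact force between release_pin and filter_slide above 20 N).
It fails at once if the gripper or its fingers touch the slide (contact force between any of the arm, the fingers and filter_slide above 0.5 N).
It fails at once if the carafe, funnel, lid or cup stack is moved by more than 15 mm (distance of any of carafe, funnel, lid, cups from where it was at the start of the episode above 0.015 m).
It also fails if it takes over 48 s, if anything falls off the work surface, if the arm or the gripper's body presses on something with over 40 N, if the wrist force passes 120 N, or if a joint passes its speed limit or range.

## Working session

There is one attempt and no reset: what is moved stays moved. The work goes in short steps, each a Python script; the robot and the scene stay as the last script left them, time stands still between calls to the robot, and variables do not carry over. Pictures are saved under pics/ and viewed, and the job is handed in when it is done.

```bash
mkdir -p pics; ls; python3 - <<'E'
from cell import r, optics
import cv2, numpy as np, pickle
for n in ["scene","top","wrist"]:
    p=r.current_tool_pos(); q=r.current_ee_rot()
    im=optics.get_image(n); im['tool']=(p,q)
    pickle.dump(im,open(f'pics/{n}0.pkl','wb'))
    cv2.imwrite(f'pics/{n}0.png',im['pixels'][:,:,::-1])
    print(n,im['fx'],im['cx'],im['cy'],im['D'])
print(r.current_t(),r.finger_overhang,p,q,r.current_contact_force(),r.current_opening())
E
```

```text
pics
scene 446.4459255746277 260.27611439582483 187.57166164762742 [0.05561554 0.         0.         0.         0.        ]
top 411.28048834964324 255.01597981396077 192.15776457817663 [-0.11514204  0.          0.          0.          0.        ]
wrist 279.8005074676531 254.88836318823144 192.83578069356795 [-0.06859366  0.          0.          0.          0.        ]
0.15 0.022 [0.23946942 0.49483086 0.25281519] [ 2.23490600e-01  9.74705946e-01 -4.95792619e-04 -1.54723421e-04] [-1.01781717 -0.40533246 -0.48856818] 0.998660099834615
```

View pics/scene0.png

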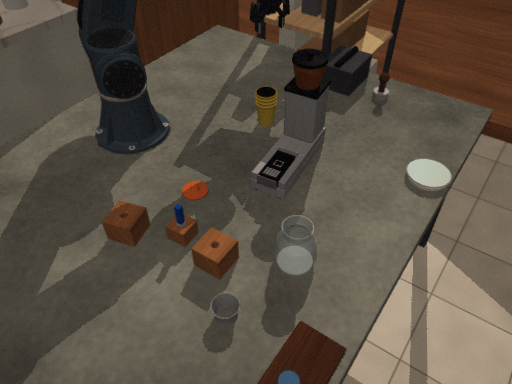

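View pics/top0.png

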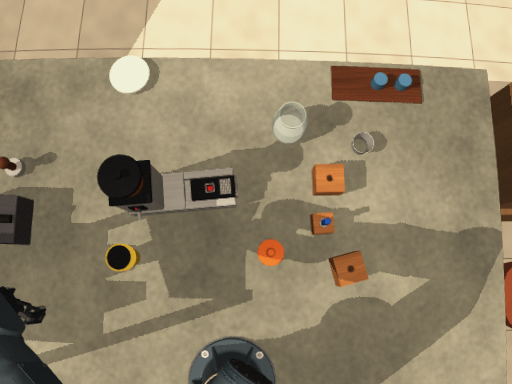

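View pics/wrist0.png

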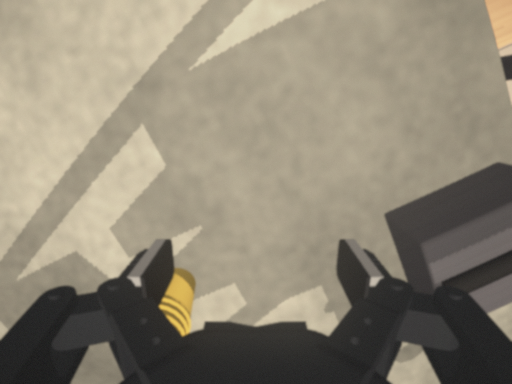

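The scene holds three wooden blocks, at top-view pixels (329,179), (322,223) and (349,268). The middle one is the smallest and holds the blue-handled pin, so it fits the description. The recess is the red dot at about (210,188). I'll enlarge crops to confirm both.

```bash
cat > h.py <<'E'
import cv2, numpy as np, pickle
def load(n): return pickle.load(open(f'pics/{n}.pkl','rb'))
def K(im): return np.array([[im['fx'],0,im['cx']],[0,im['fy'],im['cy']],[0,0,1.]])
def w2c(im):
    if 'camera_from_world' in im: return np.array(im['camera_from_world'])
    from scipy.spatial.transform import Rotation as R
    p,q=im['tool']; T=np.eye(4); T[:3,:3]=R.from_quat(q).as_matrix(); T[:3,3]=p
    return np.linalg.inv(T@np.array(im['mount']))
def ray(im,u,v):
    x,y=cv2.undistortPoints(np.array([[[u,v]]],float),K(im),np.array(im['D']))[0,0]
    C=np.linalg.inv(w2c(im)); return C[:3,3],C[:3,:3]@np.array([x,y,1.])
def atz(im,u,v,z):
    o,d=ray(im,u,v); return o+d*(z-o[2])/d[2]
def proj(im,P):
    T=w2c(im); rv=cv2.Rodrigues(T[:3,:3])[0]
    return cv2.projectPoints(np.atleast_2d(np.array(P,float)),rv,T[:3,3],K(im),np.array(im['D']))[0][:,0]
E
python3 - <<'E'
from h import *
im=load('top0')['pixels'][:,:,::-1]
a=cv2.resize(im[150:225,180:250],None,fx=8,fy=8,interpolation=cv2.INTER_CUBIC)[:600]
b=cv2.resize(im[200:245,295:350],None,fx=12,fy=12,interpolation=cv2.INTER_CUBIC)
cv2.imwrite('pics/c1.png',a);cv2.imwrite('pics/c2.png',b)
t=load('top0')
for n,u,v,z in [('red',210,188,.06),('stand',322,223,.05),('A',329,179,.05),('B',349,268,.05),('lid',271,252,.01),('carafe',290,122,.1),('tow',120,178,.34),('cups',121,258,.12),('fun',363,143,.04),('plinth a',236,170,.07),('plinth b',238,206,.07)]: print(n,atz(t,u,v,z).round(3), t['depth'][v,u])
print(w2c(t).round(3))
E
```

```text
red [0.556 0.072 0.06 ] 1.1921093
stand [ 0.461 -0.256  0.05 ] 1.1672031
A [ 0.592 -0.278  0.05 ] 1.2327893
B [ 0.331 -0.334  0.05 ] 1.2111026
lid [ 0.375 -0.11   0.01 ] 1.2107865
carafe [ 0.749 -0.157  0.1  ] 1.2897748
tow [0.528 0.249 0.34 ] 0.91791135
cups [0.349 0.303 0.12 ] 1.0917344
fun [ 0.708 -0.388  0.04 ] 1.2897887
plinth a [ 0.609 -0.002  0.07 ] 1.2715163
plinth b [ 0.504 -0.011  0.07 ] 1.2490565
[[ 0.015 -1.     0.018 -0.068]
 [-0.987 -0.018 -0.159  0.548]
 [ 0.159 -0.016 -0.987  1.168]
 [ 0.     0.     0.     1.   ]]
```

View pics/c1.png

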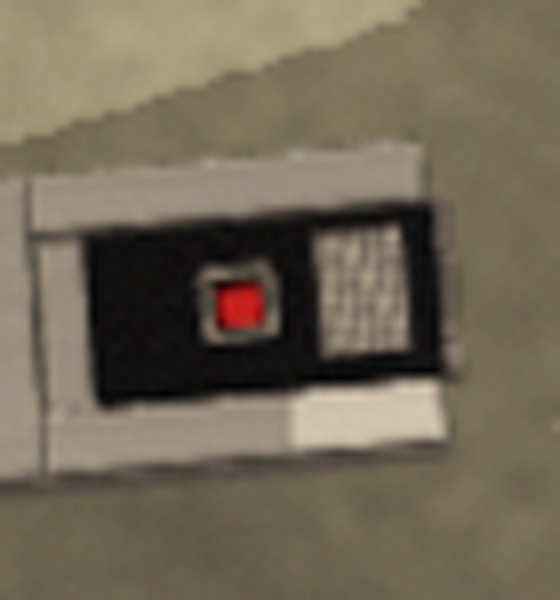

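View pics/c2.png

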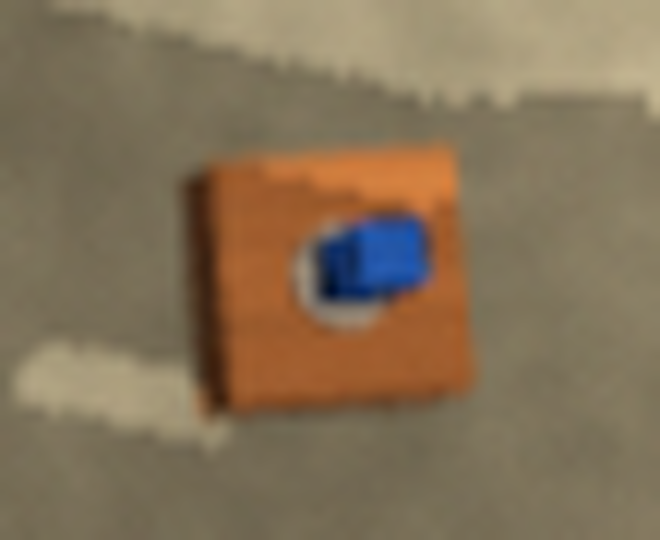

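```bash
cat >> h.py <<'E'
def quat(yaw): return [np.cos(yaw/2),np.sin(yaw/2),0,0]
def snap(name):
    from cell import r, optics
    p=r.current_tool_pos(); q=r.current_ee_rot()
    im=optics.get_image('wrist'); im['tool']=(p,q)
    pickle.dump(im,open(f'pics/{name}.pkl','wb')); cv2.imwrite(f'pics/{name}.png',im['pixels'][:,:,::-1]); return im
E
python3 - <<'E'
from h import *
from cell import r
print(np.array(load('wrist0')['mount']).round(3))
for yaw in (0,np.pi): print(r.inverse_kinematics([.461,-.256,.25],quat(yaw)), r.inverse_kinematics([.556,.072,.25],quat(yaw)))
E
```

```text
[[-0.    -0.96  -0.281  0.072]
 [ 1.    -0.    -0.    -0.   ]
 [ 0.    -0.281  0.96  -0.121]
 [ 0.     0.     0.     1.   ]]
[-5.95212237e-01  3.13222685e-01  1.71373249e+00 -4.44089210e-16
  1.11463748e+00  9.75584090e-01] [ 4.57437991e-02  3.73373236e-01  1.62748917e+00 -4.44089210e-16
  1.14073025e+00  1.61654013e+00]
[-5.95212237e-01  3.13222685e-01  1.71373249e+00 -4.44089210e-16
  1.11463748e+00 -2.16600856e+00] [ 4.57437991e-02  3.73373236e-01  1.62748917e+00 -4.44089210e-16
  1.14073025e+00 -1.52505253e+00]
```

```bash
python3 - <<'E'
from h import *
from cell import r
p=r.current_tool_pos(); 
r.move_to([.26,.45,.48],r.current_ee_rot())
r.move_to([.50,-.02,.46],quat(0))
r.move_to([.556,.072,.25],quat(0)); snap('w1')
r.move_to([.461,-.256,.25],quat(0)); snap('w2')
print(r.current_t(),r.current_contact_force())
E
```

```text
5.3083 [ 0.08003448 -0.08764205 -0.19982515]
```

View pics/w1.png

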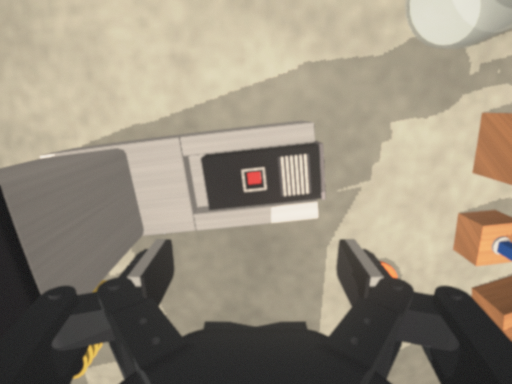

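View pics/w2.png

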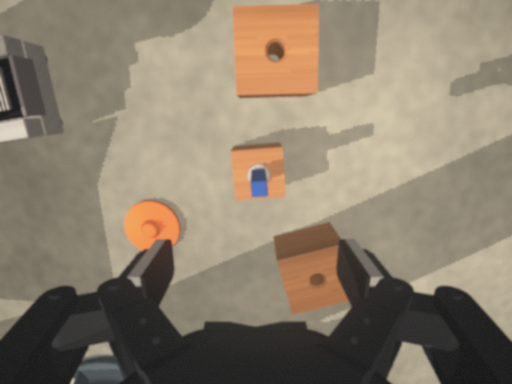

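```bash
python3 - <<'E'
from h import *
a=load('w1')['pixels'][:,:,::-1][115:225,180:330]
b=load('w2')['pixels'][:,:,::-1][135:207,222:294]
cv2.imwrite('pics/c3.png',cv2.resize(a,None,fx=5,fy=5,interpolation=cv2.INTER_CUBIC))
cv2.imwrite('pics/c4.png',cv2.resize(b,None,fx=8,fy=8,interpolation=cv2.INTER_CUBIC))
E
```

```text
(no output)
```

View pics/c3.png

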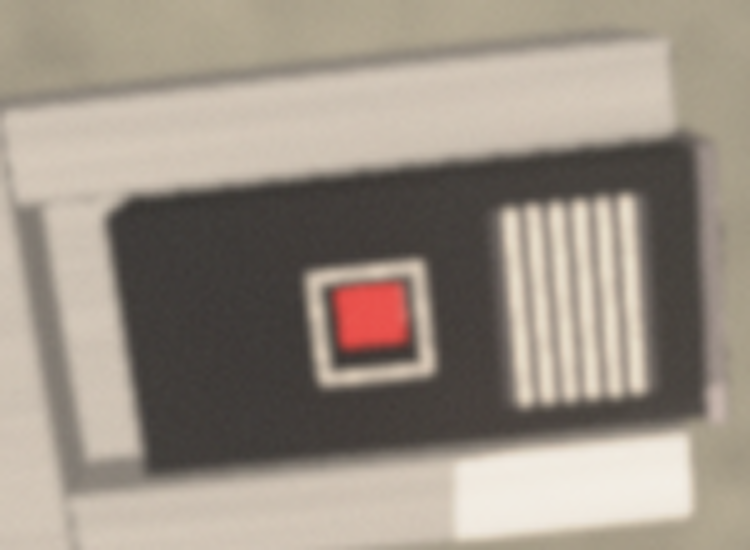

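View pics/c4.png

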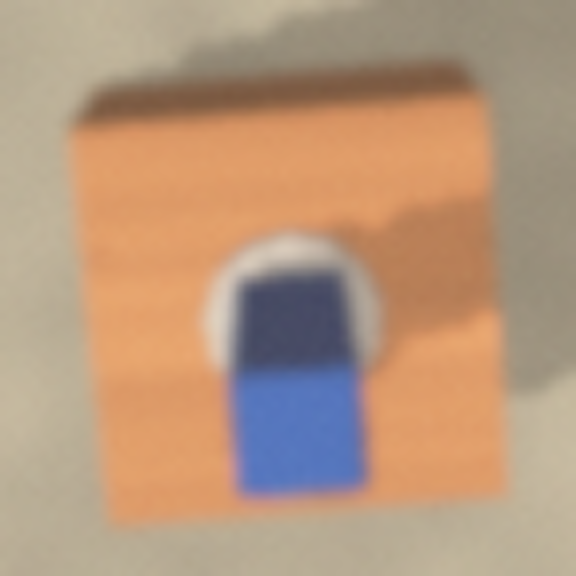

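```bash
python3 - <<'E'
from h import *
def run(n,pts,s,o,z):
    im=load(n); P=np.array([atz(im,o[0]+u/s-.5+.5/s,o[1]+v/s-.5+.5/s,z) for u,v in pts])
    print(n,z,'c',P.mean(0).round(4)); 
    for i in range(len(P)):
        d=P[(i+1)%len(P)]-P[i]; print('  edge',np.degrees(np.arctan2(d[1],d[0])).round(1),(np.linalg.norm(d)*1e3).round(1))
run('w1',[(305,270),(423,259),(437,376),(319,388)],5,(180,115),.072)
run('w1',[(105,206),(695,140),(705,416),(147,472)],5,(180,115),.072)
run('w1',[(333,292),(406,284),(411,344),(340,352)],5,(180,115),.062)
run('w2',[(232,372),(356,368),(368,487),(238,495)],8,(222,135),.115)
run('w2',[(72,128),(487,92),(508,493),(110,522)],8,(222,135),.050)
run('w2',[(202,315),(292,233),(384,315)],8,(222,135),.055)
# top camera
t=load('top0')
run('top0',[(200,267),(275,260),(280,338),(203,345)],8,(180,150),.072)
run('top0',[(365,222),(425,215),(432,285),(372,292)],12,(295,200),.115)
run('top0',[(213,160),(455,148),(473,392),(232,408)],12,(295,200),.05)
for n,w in (('w1',[250,130,215,160]),):
    im=load(n)
    C=np.linalg.inv(w2c(im))
    for u,v in [(254,178),(225,180),(270,160),(242,170)]:
        d=im['depth'][v,u]; o,dd=ray(im,u,v); print(u,v,(o+dd*d).round(4))
im=load('w2')
for u,v in [(259,191),(238,175),(278,175)]:
    d=im['depth'][v,u]; o,dd=ray(im,u,v); print(u,v,(o+dd*d).round(4))
E
```

```text
w1 0.072 c [0.5556 0.0731 0.072 ]
  edge -84.6 25.8
  edge -172.8 26.7
  edge 96.0 26.5
  edge 5.9 26.9
w1 0.072 c [0.5583 0.0641 0.072 ]
  edge -83.6 127.5
  edge -174.4 62.0
  edge 96.0 127.1
  edge 6.0 61.2
w1 0.062 c [0.5546 0.0728 0.062 ]
  edge -83.6 16.6
  edge -175.0 14.0
  edge 96.6 16.4
  edge 6.0 14.1
w2 0.115 c [ 0.462  -0.2591  0.115 ]
  edge -88.1 14.6
  edge -173.7 14.7
  edge 93.7 15.6
  edge 2.5 15.2
w2 0.05 c [ 0.462  -0.2594  0.05  ]
  edge -85.0 59.6
  edge -175.4 60.0
  edge 94.4 60.0
  edge 4.2 59.4
w2 0.055 c [ 0.4668 -0.2591  0.055 ]
  edge -47.2 17.6
  edge -131.9 17.9
  edge 90.0 26.3
top0 0.072 c [0.5563 0.0727 0.072 ]
  edge -83.5 27.2
  edge -174.6 28.6
  edge 96.3 27.8
  edge 4.2 28.6
top0 0.115 c [ 0.4617 -0.2603  0.115 ]
  edge -82.6 14.1
  edge -174.9 16.2
  edge 97.4 14.1
  edge 5.2 16.2
top0 0.05 c [ 0.4619 -0.2594  0.05  ]
  edge -86.3 59.8
  edge -176.4 59.7
  edge 94.5 59.2
  edge 4.1 60.5
254 178 [0.5546 0.0729 0.0609]
225 180 [0.5548 0.105  0.0713]
270 160 [0.5771 0.0555 0.0714]
242 170 [0.5663 0.086  0.0727]
259 191 [ 0.4593 -0.2592  0.1144]
238 175 [ 0.4605 -0.2355  0.0503]
278 175 [ 0.4606 -0.2824  0.0507]
```

```bash
python3 - <<'E'
from h import *
from cell import r
Q=quat(0.075); X=[.462,-.2594]
r.move_to(X+[.17],Q)
r.move_linear(X+[.091],vel=.1)
print(r.current_tool_pos(),r.current_contact_force())
r.set_gripper(0.0,squeeze=60)
print(r.current_opening(),r.current_tool_pos(),r.current_contact_force(),r.current_torque())
r.move_linear(X+[.096],vel=.03)
print(r.current_contact_force())
r.move_linear(X+[.17],vel=.12)
print(r.current_opening(),r.current_tool_pos(),r.current_contact_force(),r.current_torque(),r.current_t())
snap('w3')
for i in range(4): r.sleep(.02); print(r.current_contact_force())
E
```

```text
[ 0.46236157 -0.25964022  0.09165425] [-0.40129291 -0.16935783 -0.46461408]
0.17866801239517277 [ 0.46210175 -0.25947123  0.09119029] [-0.26076599  1.05297433  3.33002637] [ 0.080005    0.1020736  -0.00628223]
[-0.6827461  -0.20360554 -0.49655679]
0.1780406031709952 [ 0.46166083 -0.25916129  0.16933037] [-0.15962875  0.37768034 -1.39801813] [ 0.02986984 -0.04458577 -0.01622912] 8.3917
[-1.1000966   0.69069439 -2.15437428]
[ 0.28632952  0.04032747 -0.55690931]
[ 0.88425974 -0.73404029 -0.90548688]
[ 0.07390824 -0.06150414 -1.11978755]
```

View pics/w3.png

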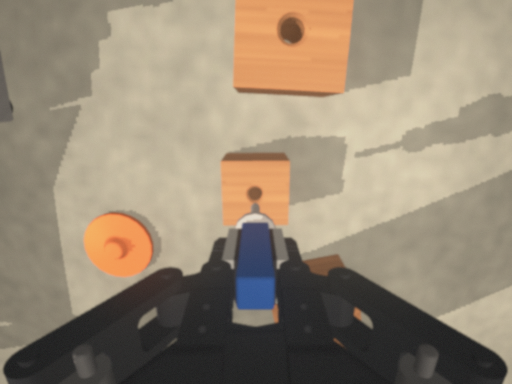

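```bash
python3 - <<'E'
from h import *
im=load('w3'); print(atz(im,255,193,.05), proj(im,[.4617,-.2592,.0833]),proj(im,[.462,-.2594,.05]))
b=im['pixels'][:,:,::-1][150:235,215:295]
cv2.imwrite('pics/c5.png',cv2.resize(b,None,fx=7,fy=7,interpolation=cv2.INTER_CUBIC))
E
```

```text
[ 0.46228095 -0.25906621  0.05      ] [[255.0952685  205.78906117]] [[255.34861463 193.3272615 ]]
```

View pics/c5.png

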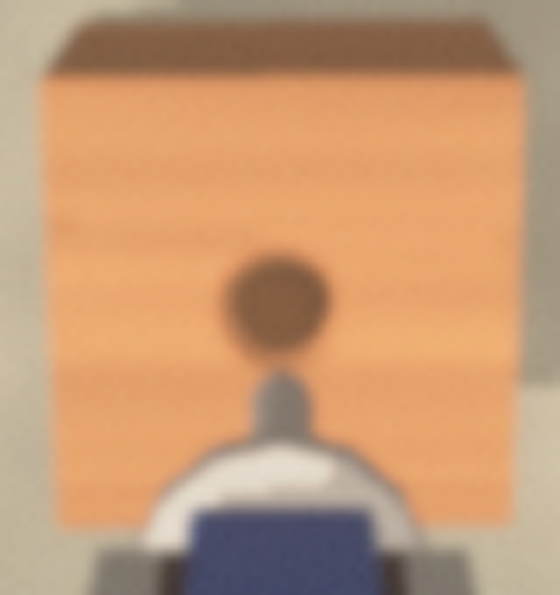

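```bash
python3 - <<'E'
from h import *
from cell import r
Q=quat(0.075); X=[.5556,.073]
r.move_linear([.462,-.2594,.195],vel=.1)
r.move_to(X+[.195],Q)
r.move_linear(X+[.166],vel=.08)
print(r.current_tool_pos(),r.current_t())
im=snap('w4')
b=im['pixels'][:,:,::-1][150:235,215:295]
cv2.imwrite('pics/c6.png',cv2.resize(b,None,fx=7,fy=7,interpolation=cv2.INTER_CUBIC))
F=[]
for i in range(8): r.sleep(.01);F.append(r.current_contact_force())
print(np.mean(F,0),np.std(F,0),r.current_t())
E
```

```text
[0.55562434 0.07276576 0.16582006] 10.725
[ 0.33676749  0.12127992 -0.59192354] [0.26676662 0.56616366 0.25182143] 10.8417
```

View pics/c6.png

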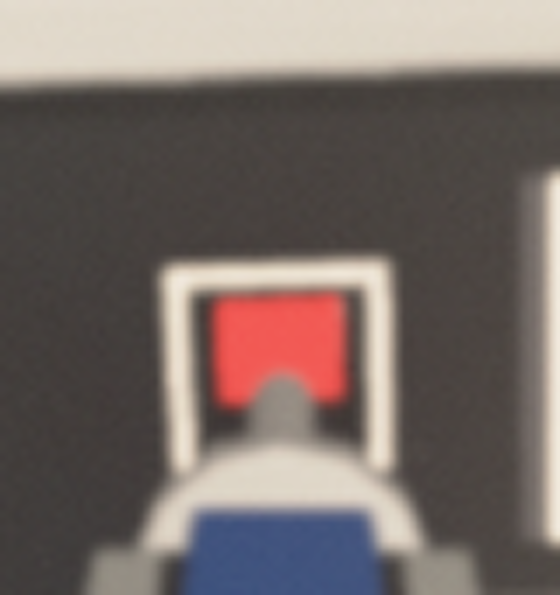

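```bash
cat >> h.py <<'E'
def force(n=6):
    from cell import r
    F=[]
    for i in range(n):
        r.sleep(.008); F.append(r.current_contact_force())
    return np.mean(F,0)
E
python3 - <<'E'
from h import *
from cell import r
X=[.5556,.073]
b=force(); z=.154; r.move_linear(X+[z],vel=.06)
hit=None; n=0
while z>.1375:
    f=force(4)-b; p=r.current_tool_pos()
    print(round(z,4),p.round(4),f.round(2))
    if f[2]>1.5:
        f=force(6)-b
        if f[2]>2: hit=z;break
    if abs(f[0])>5 or abs(f[1])>5: break
    z-=.001; r.move_linear(X+[z],vel=.03)
print('hit',hit,f,r.current_t())
E
```

```text
0.154 [0.5555 0.073  0.1537] [0.46 0.45 0.37]
0.153 [0.5557 0.073  0.1531] [0.02 0.06 0.25]
0.152 [0.5556 0.073  0.152 ] [0.63 0.09 0.24]
0.151 [0.5556 0.073  0.151 ] [0.26 0.12 0.26]
0.15 [0.5556 0.073  0.15  ] [ 0.14  0.19 -0.14]
0.149 [0.5556 0.073  0.149 ] [0.01 0.04 0.11]
0.148 [0.5556 0.073  0.148 ] [ 1.02  0.08 -0.34]
0.147 [0.5558 0.073  0.1472] [0.06 0.28 3.24]
hit 0.147 [0.01311138 0.32165743 2.74966115] 13.3083
```

```bash
python3 - <<'E'
from h import *
from cell import r
X=[.5556,.073]
b=np.array([.34,.12,-.5])
for z in [.145,.144,.1432,.1428]:
    r.move_linear(X+[z],vel=.02); f=force(8)-b
    print(z,r.current_tool_pos().round(4),f.round(2))
    if f[2]>7.9: break
print(r.current_t())
E
```

```text
0.145 [0.5557 0.073  0.1451] [-0.44 -0.03  4.71]
0.144 [0.5557 0.073  0.1441] [-0.64 -0.02  5.53]
0.1432 [0.5557 0.073  0.1434] [-0.3  -0.24  6.39]
0.1428 [0.5558 0.073  0.1431] [-0.78 -0.22  6.68]
14.575
```

```bash
python3 - <<'E'
from h import *
from cell import r
z=.1419
X=np.array([.5556,.073]); b=np.array([.34,.12,-.5]); d=np.array([.105,-.9945])
r.move_linear(list(X)+[z],vel=.02); f=force(8)-b; print(r.current_tool_pos().round(4),f.round(2))
s=0
for s in [.003,.005,.007,.009,.011,.014,.018,.023,.028,.033,.038]:
    r.move_linear(list(X+d*s)+[z],vel=.04); f=force(5)-b
    print(s,r.current_tool_pos().round(4),f.round(2),r.current_opening().__round__(4))
    if np.linalg.norm(f[:2])>8 or f[2]>11 or f[2]<4.5: print('STOP');break
print(r.current_t())
E
```

```text
[0.5558 0.073  0.1422] [-1.36  0.26  7.5 ]
0.003 [0.5561 0.0703 0.1422] [-0.59  1.61  7.22] 0.1788
0.005 [0.5564 0.0684 0.1423] [-0.86  2.45  7.36] 0.1791
0.007 [0.5566 0.0664 0.1423] [-0.68  2.72  7.3 ] 0.1795
0.009 [0.5568 0.0644 0.1422] [-0.77  2.54  7.34] 0.1819
0.011 [0.557  0.0624 0.1423] [-0.7   2.13  7.34] 0.1841
0.014 [0.5574 0.0593 0.1423] [-0.25  1.49  7.47] 0.1787
0.018 [0.5578 0.0553 0.1423] [-0.6   1.25  7.26] 0.172
0.023 [0.5583 0.0503 0.1423] [-0.57  1.04  7.23] 0.18
0.028 [0.5589 0.0453 0.1423] [-0.35  0.9   7.01] 0.1765
0.033 [0.5594 0.0403 0.1423] [-0.2   0.86  7.09] 0.1773
0.038 [0.5599 0.0354 0.1423] [-0.27  0.85  7.07] 0.1795
18.2
```

```bash
python3 - <<'E'
from h import *
im=snap('w5')
b=im['pixels'][:,:,::-1][120:240,170:340]
cv2.imwrite('pics/c7.png',cv2.resize(b,None,fx=4.5,fy=4.5,interpolation=cv2.INTER_CUBIC))
E
```

```text
(no output)
```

View pics/c7.png

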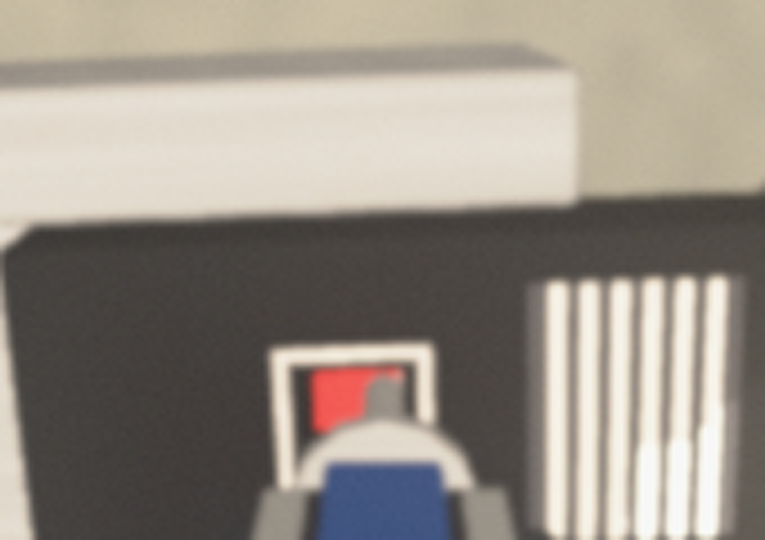

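The slide is moving and the pin is against the front (-y) wall of the recess, so I'll keep pushing.

```bash
python3 - <<'E'
from h import *
from cell import r
z=.1419
X=np.array([.5556,.073]); b=np.array([.34,.12,-.5]); d=np.array([.105,-.9945])
for s in [.043,.048,.053,.056,.058,.060,.061,.062,.063,.064]:
    r.move_linear(list(X+d*s)+[z],vel=.04); f=force(5)-b
    print(s,r.current_tool_pos().round(4),f.round(2),r.current_opening().__round__(4))
    if np.linalg.norm(f[:2])>5 or f[2]>11 or f[2]<4.5: print('STOP');break
im=snap('w6')
b=im['pixels'][:,:,::-1][120:240,170:340]
cv2.imwrite('pics/c8.png',cv2.resize(b,None,fx=4.5,fy=4.5,interpolation=cv2.INTER_CUBIC))
print(r.current_t())
E
```

```text
0.043 [0.5605 0.0303 0.1423] [-0.69  1.17  7.22] 0.1781
0.048 [0.561  0.0254 0.1423] [-0.4   1.16  6.78] 0.1765
0.053 [0.5616 0.0204 0.1423] [-0.06  1.15  7.05] 0.1771
0.056 [0.5619 0.0175 0.1423] [-0.03  1.87  7.38] 0.1802
0.058 [0.5621 0.0156 0.1423] [-0.4   2.3   6.94] 0.1807
0.06 [0.5623 0.0137 0.1423] [-0.08  2.37  7.25] 0.1835
0.061 [0.5624 0.0127 0.1423] [-0.24  2.9   7.31] 0.1779
0.062 [0.5625 0.0117 0.1423] [-0.24  2.49  6.93] 0.1818
0.063 [0.5626 0.0108 0.1423] [-0.    2.98  7.53] 0.1764
0.064 [0.5627 0.0097 0.1423] [-0.12  2.94  7.07] 0.1796
21.2917
```

View pics/c8.png

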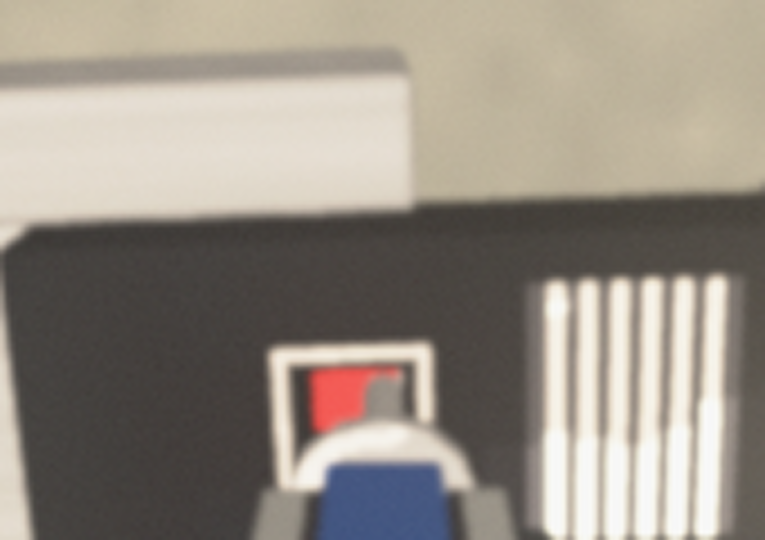

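```bash
python3 - <<'E'
from h import *
im=load('w6'); P=np.array([atz(im,170+u/4.5-.4,120+v/4.5-.4,.072) for u,v in [(268,348),(433,343)]])
im=load('w4'); Q=np.array([atz(im,215+u/7-.4,150+v/7-.4,.072) for u,v in [(160,263),(392,260)]])
print(P,Q,(P-Q)@np.array([.105,-.9945,0]))
from cell import r
z=.1419
X=np.array([.5556,.073]); b=np.array([.34,.12,-.5]); d=np.array([.105,-.9945])
for s in [.0647,.0654,.066]:
    r.move_linear(list(X+d*s)+[z],vel=.03); f=force(6)-b
    print(s,r.current_tool_pos().round(4),f.round(2),r.current_opening().__round__(4))
    if np.linalg.norm(f[:2])>4.2 or f[2]>11 or f[2]<4.5: print('STOP');break
print(r.current_t())
E
```

```text
[[0.57357015 0.02911849 0.072     ]
 [0.57635811 0.0030548  0.072     ]] [[0.56756225 0.08760831 0.072     ]
 [0.56987331 0.06138216 0.072     ]] [0.05879895 0.05868746]
0.0647 [0.5628 0.0091 0.1423] [0.02 3.21 6.78] 0.1737
0.0654 [0.5628 0.0085 0.1423] [0.13 3.77 6.92] 0.175
0.066 [0.5629 0.0083 0.1423] [-0.3   6.51  7.35] 0.1781
STOP
22.1917
```

The end stop is reached: the lateral force rose to 6.5 N. Next I'll back off the wall, lift, and return the pin.

```bash
python3 - <<'E'
from h import *
from cell import r
X=np.array([.5556,.073]); d=np.array([.105,-.9945]); P=list(X+d*.0615)
r.move_linear(P+[.1419],vel=.04); print(force(4))
r.move_linear(P+[.165],vel=.06)
r.move_linear(P+[.2],vel=.12); print(r.current_opening(),force(4))
im=snap('w7')
r.move_to([.462,-.2594,.2],quat(.075))
r.move_linear([.462,-.2594,.15],vel=.1)
im=snap('w8'); print(im['tool'],r.current_t())
b=im['pixels'][:,:,::-1][140:240,205:305]
cv2.imwrite('pics/c9.png',cv2.resize(b,None,fx=6,fy=6,interpolation=cv2.INTER_CUBIC))
E
```

```text
[ 0.09687677 -0.53792413  7.11592408]
0.18237886908061177 [-0.08594932 -0.09519712 -1.06665129]
(array([ 0.46237791, -0.2593273 ,  0.15033649]), array([9.99289585e-01, 3.76864848e-02, 1.95306860e-04, 1.27081755e-04])) 25.3667
```

View pics/w7.png

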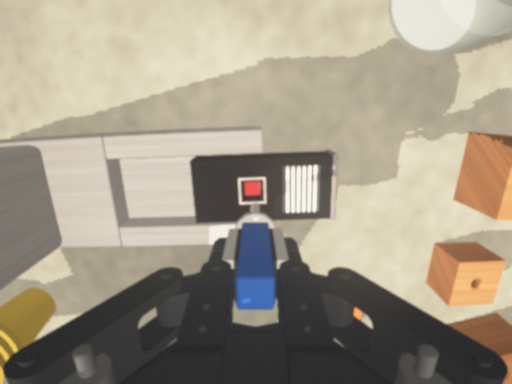

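View pics/c9.png

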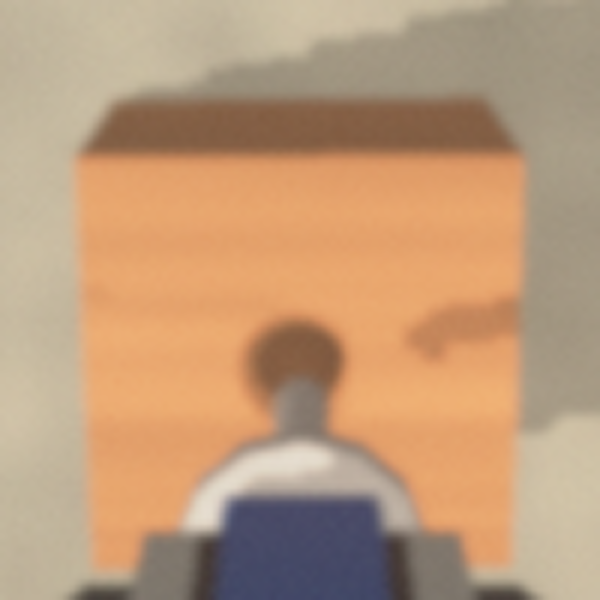

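The slide is fully out in the picture and the pin is lined up over the hole. I'll lower it with force checks.

```bash
python3 - <<'E'
from h import *
from cell import r
X=[.462,-.2594]
b=force(8)
for z in [.14,.130,.115,.1,.094,.0925,.0917,.0912,.0907,.0902,.0897,.0892]:
    r.move_linear(X+[z],vel=.08 if z>.094 else .03); f=force(3)-b
    print(z,r.current_tool_pos().round(4),f.round(2))
    if np.linalg.norm(f)>4 : print('STOP');break
im=snap('w9');print(r.current_t())
E
```

```text
0.14 [ 0.4619 -0.2593  0.1399] [-0.06 -0.11 -0.41]
0.13 [ 0.4619 -0.2593  0.1298] [-0.07  0.04 -0.16]
0.115 [ 0.4619 -0.2593  0.1149] [-0.15  0.68  0.  ]
0.1 [ 0.4619 -0.2593  0.0999] [ 0.17 -0.12 -0.42]
0.094 [ 0.462  -0.2594  0.094 ] [-0.05  0.81  0.12]
0.0925 [ 0.462  -0.2594  0.0925] [-0.22  0.66  0.4 ]
0.0917 [ 0.462  -0.2594  0.0917] [ 0.07  0.51 -0.39]
0.0912 [ 0.462  -0.2594  0.0912] [ 0.08 -0.82 -0.22]
0.0907 [ 0.4621 -0.2594  0.0912] [-2.23  1.47  6.56]
STOP
28.275
```

View pics/w9.png

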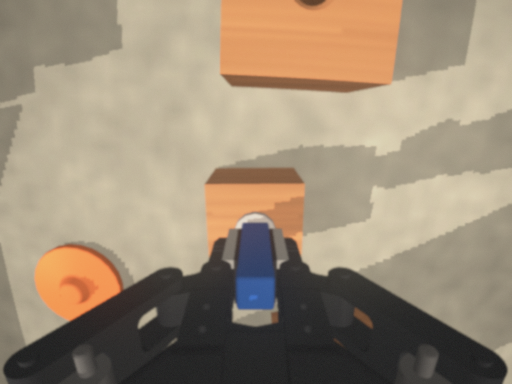

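```bash
python3 - <<'E'
from h import *
from cell import r, optics
X=[.462,-.2594]
r.move_linear(X+[.0911],vel=.03)
r.set_gripper(.35); r.set_gripper(.9)
r.move_linear(X+[.17],vel=.08)
r.move_linear(X+[.25],vel=.15)
im=snap('w10')
b=im['pixels'][:,:,::-1][135:207,222:294]
t=optics.get_image('top'); pickle.dump(t,open('pics/t10.pkl','wb'))
a=t['pixels'][:,:,::-1][100:300,80:400]
cv2.imwrite('pics/c10.png',cv2.resize(b,None,fx=8,fy=8,interpolation=cv2.INTER_CUBIC)); cv2.imwrite('pics/c11.png',cv2.resize(a,None,fx=2.5,fy=2.5,interpolation=cv2.INTER_CUBIC))
print(r.current_t(),force(5))
E
```

```text
31.25 [-0.55163556 -0.16922697 -0.22911734]
```

View pics/c10.png

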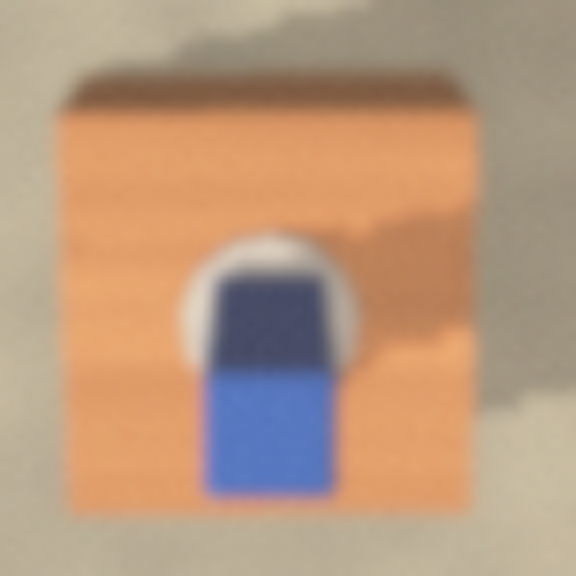

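View pics/c11.png

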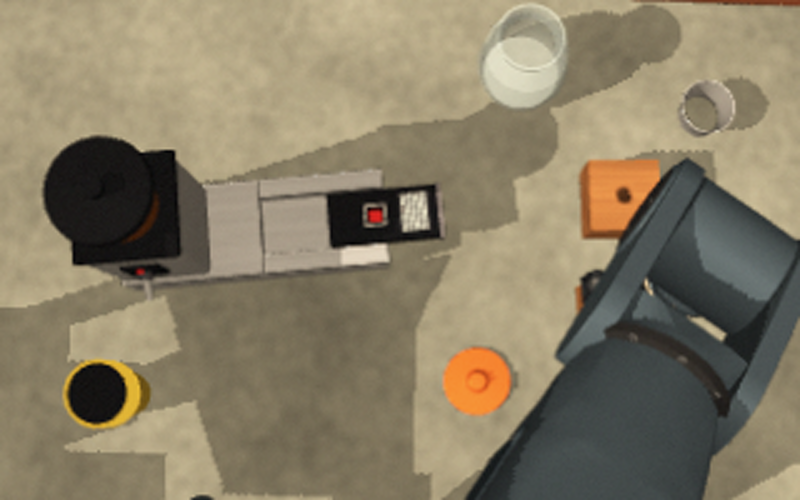

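```bash
python3 - <<'E'
from h import *
from cell import r
im=load('w10')
f=lambda pts,z: np.mean([atz(im,222+u/8-.44,135+v/8-.44,z) for u,v in pts],0).round(4)
print('top',f([(205,372),(333,372),(335,493),(207,495)],.115),'stand',f([(60,112),(478,110),(470,512),(72,514)],.05))
u,v=256,189; o,d=ray(im,u,v); print('top depth pt',o+d*im['depth'][v,u])
r.hand_in(); print(r.current_t())
E
```

```text
top [ 0.4621 -0.2593  0.115 ] stand [ 0.4617 -0.2594  0.05  ]
top depth pt [ 0.46203603 -0.26000765  0.11543695]
the job is handed in; nothing more can be done
the job is handed in; nothing more can be done
```

I pushed the filter slide fully out, put the pin back upright in the smallest stand, released it, and handed the job in at about 31 s. The hand-in gave no verdict.

- **Press:** The button was about 11 mm below the recess mouth. I held it down with about 7 N for the whole stroke.
- **Slide:** I pushed it until the force rose at the end stop. The wrist readings I took between steps showed at most about 6.5 N sideways and 7.5 N down. The last measurement gave about 58.7 mm out, just before a final push of about 2 mm that reached the stop. It was still out in the last top view.
- **Pin:** The final picture shows the collar flat on the block. The handle top is within about 0.5 mm of the block's centre and about 0.115 m above the counter, as it was before I took the pin.
- **Other objects:** The carafe, funnel, lid and cups looked undisturbed in the last top view. I checked this by eye and did not measure it.

None of the checks failed or disagreed.

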